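# Take two tool cases off their safety hooks and rack them

## Robot

A 7-joint arm with a two-finger parallel gripper is mounted at the origin on the work surface; the furniture and walls round the work are solid. World frame = base frame: x ahead of the robot, y to its left, z up, the work surface at z = 0. Lengths are in m, angles in degrees, forces in N, time in s.
With the tool pointing down it reaches from about 0.4 to 0.875 m from the base axis. Payload 4.4 kg.
Tool frame: the origin (TCP) lies midway between the tips of the shut fingers; the grasp point (between the pads) lies 19 mm behind it; z points along the fingers, y is the direction in which the jaws open and shut (so a half turn about z gives the same grasp; the last joint's range is limited). The gripper opens to 85 mm and grips with 20 to 120 N. Pads are 22 mm wide; open, the fingers measure 114 mm over their backs; the gripper's body (76 mm by 85 mm) begins 54 mm behind the grasp point. The pads swing forward as they close: fully open they stand 13 mm farther back than shut.
Start: joints at [-79.572, 36.005, 2.206, 86.941, -1.547, 57.084, -1.146], TCP at [0.159, 0.63, 0.195] pointing down, gripper open.
Joint ranges: [-175.42, 175.42], [-21.48, 121.26], [-71.46, 75.88], [10.55, 141.38], [-63.04, 243.04], [13.31, 113.54], [-168.57, 168.57]. Speed limits (degrees/s): [147.25, 147.25, 180, 180, 180, 180, 180].

## Interface

Orientations are given as a 3x3 rotation matrix whose columns are the frame's x, y, z axes.
In Python, from plant import env, camera, get_calibration, hand_in gives the robot as it stands.
- The arm moves only by the tool apply_moves, never from a script. Its argument "motion" is a list of rows, each a list of 7 numbers: the shift along the world's x, y, z in m, then the turn, a rotation vector about the world's x, y, z in rad, then the opening, from 0 (shut) to 1 (fully open). In form: [[dx, dy, dz, wx, wy, wz, jaw], ...]. A call has 1 to 20 rows; each row shifts and turns the commanded pose from where the row before left it; what a row does not reach is not made up. A row lasts 1/8 s, in which the tool goes at most 62.5 mm and 10.7 degrees, less where a joint would pass 70% of its speed; a pose out of reach is approached as far as the arm can. A call with a gripper value outside its range is refused whole. The fingers move at their own pace and stop on an object; "grip_force" is the grip in N (left out, the last holds). Time passes only in rows, so rows that do not move let the fingers close. It gives the time, the measured TCP pose, the force and the opening at its end, in the units of the state.
- env.get_state(): the state, without advancing time (a new reading comes with each control period).
- camera(name): name is "scene" or "top"; returns (picture, depth): 400x640x3 uint8, red, green, blue; 400x640 float32, m along the optical axis (not along the pixel's ray), 0 where there is no reading.
- get_calibration(name): a dict with "fovy" (degrees; the focal length in pixels is half the picture's height over the tangent of half this angle, whatever the lens; pixels are square), "cx", "cy" (the principal point, pixels), "D" ([k1, k2, p1, p2, k3] as OpenCV has them; the pictures are not rectified), "cam_to_world" (4x4, takes a point from camera to world coordinates). Camera axes: x right, y up, looking along -z (the intrinsics and any distortion apply to the point x, -y, -z); pixel columns grow to the right and rows downward; lengths in m; the calibration is good to about 2 mm. A picture is of the moment at which its call begins. get_calibration takes no time and is no camera call.
- hand_in(): hands the job in, once; it reports no verdict.
The state is a dict: "clock": time; "joint_positions": joint angles; "qvel": joint speeds; "joint_torque": joint torques, N m; "tcp_pos": TCP position; "eef_rot": TCP orientation; "wrist_force": force on the tool from outside, world axes, zero at the start; "torque": the same for the moment, N m; "opening": finger opening in m.
Only numpy, scipy, OpenCV 4.12 (cv2) and the standard library are available. Lean on these libraries where they do the work, as an engineer would, in place of code of your own. Each camera call takes 0.05 s, during which the arm holds its last target. There are 200 camera calls.

## Task

Take the two wooden tool cases off the hook stand and stand them in the sloping rack: on each hook, use the case's bail to press the sprung keeper back, then lift the case up past the lip and draw it off towards the front. Rack the thicker case first, upright on the bed and leaning flat against the backstop, then the thinner one directly in front of it, leaning flat against the first. Let go of them, do not let a case tip over, and do not push about the other things on the desk.

Things in the scene. Friction and masses are not known exactly. Their poses are not given: they have to be found in the camera images.
- hook_stand: dark steel stand, fixed, with two identical upturned hooks 130 mm apart along its y, each with a sprung keeper. Origin on the desk under the midpoint of the two hanging places; x from the hook tips back to the posts (away from the robot), y left, z up. To free a case: ease it up 3 mm off the arm (6 to the lip), press it 12 mm along +x (7 least, 17 the stop), so held raise it 36 mm in all (26 to 46), draw it 40 mm or more forward of its start, then up
- hook_left (a point): hanging place on the +y hook: centre of a hanging case's bar, 162 mm above the desk. From here in the stand's frame: arm 14 mm wide, 8 thick, top 6 mm below; upturned tip at x -13 to -7 mm; lip from the tip back over the bar to x = +1, 12 to 18 mm above; post x +36 to +48, top 22 mm above. The bar can rise only when wholly behind the lip
- hook_right (a point): hanging place on the -y hook, the same in all its measures as hook_left
- keeper_left (a joint): brass keeper pad (13 mm wide, 18 high) behind the bar on the left hook, pushed forward by a coil spring: 0 m = closed, its face 7 mm behind the hanging place, leaving 6 mm between it and the lip; grows as pressed back (stand's +x) to the stop at 0.016. 2.4 N to start, 5.6 N at the stop; springs shut when let go
- keeper_right (a joint): the same for the right hook
- thick_case: plain wooden tool case, 36 mm thick (its x), 80 wide (y), 70 high, about 0.22 kg, the thicker of the two, with a rigid steel bail on top. Origin: centre of the underside; z up. Starts hanging by the bail's bar on either hook, its x along the stand's x
- thick_case_bar (a point): centre of the thick case's bail bar, 132 mm above its underside. Bar 12 mm thick in x, 12 in z (126 to 138 above the underside); it joins two upright straps 16 mm in x, 44 mm over their outer faces in y, 30 between; opening under the bar 56 mm high. A gripper from above can straddle the bail and close along the case's y on the straps
- thin_case: plain wooden tool case, 22 mm thick (its x), 80 wide (y), 70 high, about 0.22 kg, the thinner of the two, with a rigid steel bail on top. Origin: centre of the underside; z up. Starts hanging by the bail's bar on either hook, its x along the stand's x
- thin_case_bar (a point): centre of the thin case's bail bar, 132 mm above its underside. Bar 12 mm thick in x, 12 in z (126 to 138 above the underside); it joins two upright straps 16 mm in x, 44 mm over their outer faces in y, 30 between; opening under the bar 56 mm high. A gripper from above can straddle the bail and close along the case's y on the straps
- rack_bed: sloping bed of the fixed plywood rack. Origin: middle of the corner of bed and backstop, 20 mm above the desk. x down the slope to the backstop (away from the robot, falling 0.26 rad), y left, z square to the bed. Bed x -115 to 0 mm; backstop face x = 0, 76 high; rails inside y +-76, 12 high (47 for the last 28 mm). Racked origins: thick case (-18, 0, 0) mm, thin (-47, 0, 0), axes parallel to the bed's
- sanding_block: tan sanding block 41x76x25 mm lying in front of the hook stand; a bystander, leave it
- marking_pen: slim pen 11 mm thick, 140 mm long, lying between stand and rack; a bystander, leave it
- white_spool: white thread spool, 44 mm across and 52 mm high, standing at the far edge between stand and rack (its origin lies 17 mm off the spool's axis); a bystander, leave it
There are look-alikes about, which are no part of the job. What is shaped like the thick_case but blue or purple is not meant.

How it is judged (in metres and radians):
On the way, in this order (a step that is already met when the one before it is completed fails the run):
1. the keeper behind the thick case is pressed back while the case is on its hook (((value of joint keeper_left above 0.005 m and distance between thick_case_bar and hook_left below 0.02 m) or (value of joint keeper_right above 0.005 m and distance between thick_case_bar and hook_right below 0.02 m))), for 0.1 s.
2. the thick case stands in the rack, flat against the backstop, released (x of thick_case in the frame of rack_bed between -0.025 and -0.014 m and y of thick_case in the frame of rack_bed between -0.036 and 0.036 m and z of thick_case in the frame of rack_bed between -0.004 and 0.006 m and angle between the z axis of thick_case and the z axis of rack_bed, either way round below 0.1 rad and angle between the x axis of thick_case and the x axis of rack_bed, either way round below 0.15 rad and contact force between thick_case and the fingers below 0.05 N and linear speed of thick_case below 0.02 m/s), for 0.2 s.
3. the keeper behind the thin case is pressed back while the case is on its hook (((value of joint keeper_left above 0.005 m and distance between thin_case_bar and hook_left below 0.02 m) or (value of joint keeper_right above 0.005 m and distance between thin_case_bar and hook_right below 0.02 m))), for 0.1 s.
At the end, for the whole second after the job is handed in: Both cases stand on the rack's bed, leaning with it within 0.10 rad (turned under 0.15), released and still: the thick one within 7 mm of the backstop, the thin one in front (origins at bed x -25 to -14 and -54 to -43 mm), within 36 mm of the bed's middle, underside within 6 mm of the bed (all of step 2 and x of thin_case in the frame of rack_bed between -0.054 and -0.043 m and y of thin_case in the frame of rack_bed between -0.036 and 0.036 m and z of thin_case in the frame of rack_bed between -0.004 and 0.006 m and angle between the z axis of thin_case and the z axis of rack_bed, either way round below 0.1 rad and angle between the x axis of thin_case and the x axis of rack_bed, either way round below 0.15 rad and contact force between thin_case and the fingers below 0.05 N and linear speed of thin_case below 0.02 m/s); the robot touches nothing.
It fails at once if a case tips over (leans more than 0.8 rad) (angle between any of thick_case, thin_case's own z axis and vertical above 0.8 rad).
It fails at once if a bystander is shifted more than 30 mm (distance of any of sanding_block, marking_pen, white_spool from where it was at the start of the episode above 0.03 m).
It also fails if it takes over 67 s, if anything falls off the work surface, if the arm or the gripper's body presses on something with over 40 N, if the wrist force passes 120 N, or if a joint passes its speed limit or range.

## Working session

There is one attempt and no reset: what is moved stays moved. The work goes in short steps, Python scripts to look and compute and a tool call to move; the robot and the scene stay as the last step left them, time stands still between calls to the robot, and variables do not carry over. Pictures are saved under pics/ and viewed, on a budget of 10 in all, crops included, one or two more only if the job needs it, and the job is handed in when it is done.

Besides the shell and the picture viewer there is one more tool, called after "Emit:" as a command line: name --pt "numbers of a row" for each row, then --argument value for the rest. apply_moves: Moves the arm, as the interface text tells. Its arguments: {"type":"object","properties":{"motion":{"type":"array","items":{"type":"array","items":{"type":"number"}}},"grip_force":{"type":"number"}},"required":["motion"]}

```bash
mkdir -p pics; cat > h.py <<'E'
import numpy as np, cv2
from plant import env, camera, get_calibration, hand_in
def K(name):
    c=get_calibration(name); f=200/np.tan(np.radians(c['fovy'])/2)
    return np.array([[f,0,c['cx']],[0,f,c['cy']],[0,0,1.]]),np.array(c['D'],float),np.array(c['cam_to_world'])
def pts(name,uv,d):
    k,D,T=K(name); uv=np.asarray(uv,float).reshape(-1,1,2); n=cv2.undistortPoints(uv,k,D).reshape(-1,2)
    d=np.asarray(d).reshape(-1); P=np.c_[n[:,0]*d,-n[:,1]*d,-d]
    return P@T[:3,:3].T+T[:3,3]
def cloud(name,depth):
    v,u=np.mgrid[0:400,0:640]; P=pts(name,np.stack([u,v],-1).reshape(-1,2),depth).reshape(400,640,3)
    P[depth<=0]=np.nan; return P
E
python3 - <<'E'
from h import *
for n in('scene','top'):
    p,d=camera(n); cv2.imwrite(f'pics/{n}0.png',p[...,::-1]); np.savez(f'{n}0.npz',p=p,d=d)
    k,D,T=K(n); print(n,k[0,0],D,T.round(3).tolist(),(d>0).mean())
s=env.get_state(); print(s['clock'],s['tcp_pos'],s['eef_rot'],s['opening'])
E
```

```text
scene 384.48682643488473 [0.01299902 0.         0.         0.         0.        ] [[0.902, 0.17, -0.397, 0.01], [-0.432, 0.333, -0.838, -0.697], [-0.01, 0.928, 0.374, 0.466], [0.0, 0.0, 0.0, 1.0]] 0.995796875
top 429.9064286545496 [-0.00934768  0.          0.          0.          0.        ] [[0.013, 0.999, -0.04, 0.302], [-1.0, 0.013, 0.013, 0.028], [0.014, 0.04, 0.999, 1.145], [0.0, 0.0, 0.0, 1.0]] 0.9960703125
0.1 [0.15923008 0.629559   0.1943709 ] [[-9.69454788e-01  2.45269698e-01 -4.34727600e-04]
 [ 2.45270083e-01  9.69453358e-01 -1.66536899e-03]
 [ 1.29835822e-05 -1.72112561e-03 -9.99998519e-01]] 0.08579784515799696
```

View pics/scene0.png

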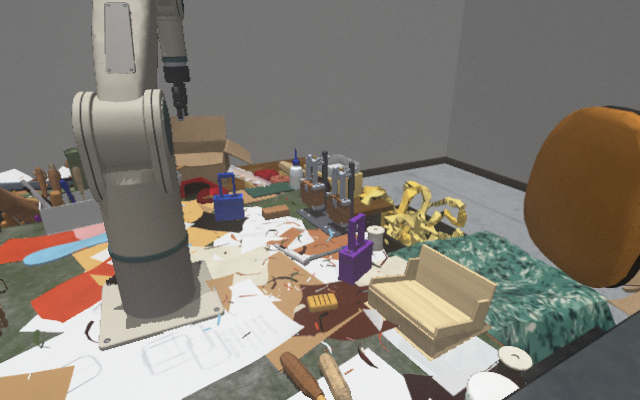

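View pics/top0.png

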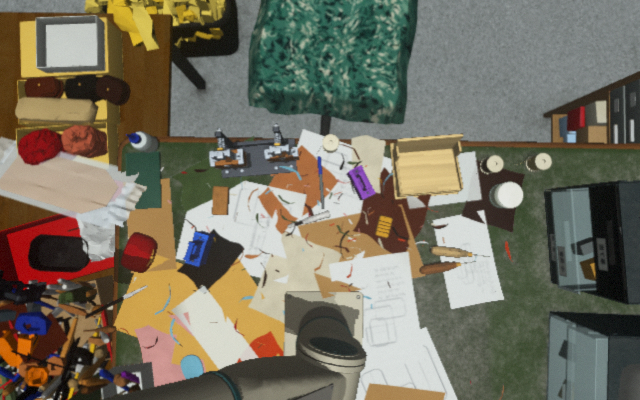

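The scene view shows two brown cases on the stand at about (315,195) and (345,205), and the rack at (430,300). In the top view the cases are at (229,160) and (280,152), the rack at (428,168), the sanding block at (220,200), the pen at (320,180) and the spool at (331,143). I'll zoom in and measure with depth.

```bash
python3 - <<'E'
from h import *
a=np.load('top0.npz'); b=np.load('scene0.npz')
im=np.zeros((600,800,3),np.uint8)
c=a['p'][115:190,200:310]; im[:300,:440]=cv2.resize(c,(440,300),interpolation=cv2.INTER_CUBIC)
c=b['p'][145:245,290:390]; im[:400,440:800]=cv2.resize(c,(360,360),interpolation=cv2.INTER_CUBIC)[:400] if 0 else cv2.resize(c,(360,400))
c=a['p'][125:210,380:480]; im[300:600,:353]=cv2.resize(c,(353,300),interpolation=cv2.INTER_CUBIC)
cv2.imwrite('pics/z0.png',im[...,::-1])
T=cloud('top',a['d']); S=cloud('scene',b['d'])
# rack in top
def info(P,m,l): 
    q=P[m]; q=q[~np.isnan(q[:,0])]; print(l,len(q),np.percentile(q,[2,50,98],axis=0).round(4).tolist())
def box(P,u0,u1,v0,v1):
    m=np.zeros((400,640),bool); m[v0:v1,u0:u1]=1; return m
print('desk',np.nanmedian(T[215:235,435:445,2]))
for v in range(130,212,4): print(v,[(round(T[v,u,0],3),round(T[v,u,1],3),round(T[v,u,2],3)) for u in (400,430,455)])
# tall stuff near stand in top
m=box(T,200,310,115,190)
for z in (.09,.12,.15,.165,.175,.19): 
    k=m&(T[...,2]>z); n,lab,st,ce=cv2.connectedComponentsWithStats(k.astype(np.uint8)); print(z,[(st[i].tolist(),np.median(T[lab==i],0).round(3).tolist()) for i in range(1,n) if st[i,4]>4])
E
```

```text
desk 0.004751785756411997
130 [(np.float64(0.678), np.float64(-0.344), np.float64(-0.718)), (np.float64(0.679), np.float64(-0.474), np.float64(-0.712)), (np.float64(0.68), np.float64(-0.582), np.float64(-0.706))]
134 [(np.float64(0.659), np.float64(-0.342), np.float64(-0.707)), (np.float64(0.662), np.float64(-0.475), np.float64(-0.715)), (np.float64(0.507), np.float64(-0.319), np.float64(0.093))]
138 [(np.float64(0.495), np.float64(-0.182), np.float64(0.094)), (np.float64(0.496), np.float64(-0.256), np.float64(0.094)), (np.float64(0.499), np.float64(-0.322), np.float64(0.082))]
142 [(np.float64(0.485), np.float64(-0.183), np.float64(0.089)), (np.float64(0.49), np.float64(-0.262), np.float64(0.072)), (np.float64(0.493), np.float64(-0.33), np.float64(0.059))]
146 [(np.float64(0.48), np.float64(-0.188), np.float64(0.064)), (np.float64(0.484), np.float64(-0.27), np.float64(0.043)), (np.float64(0.484), np.float64(-0.333), np.float64(0.049))]
150 [(np.float64(0.473), np.float64(-0.193), np.float64(0.037)), (np.float64(0.477), np.float64(-0.276), np.float64(0.02)), (np.float64(0.475), np.fl
[... 2799 characters left out ...]
, 34, 36, 531], [0.454, 0.113, 0.159]), ([210, 128, 35, 39, 717], [0.44, 0.239, 0.128])]
0.12 [([269, 123, 21, 33, 306], [0.459, 0.115, 0.17]), ([211, 128, 24, 32, 366], [0.447, 0.241, 0.169])]
0.15 [([269, 123, 20, 32, 291], [0.46, 0.115, 0.17]), ([211, 128, 21, 32, 324], [0.448, 0.242, 0.169])]
0.165 [([269, 123, 20, 32, 244], [0.458, 0.116, 0.171]), ([211, 128, 20, 31, 259], [0.445, 0.242, 0.171])]
0.175 [([272, 126, 7, 7, 39], [0.494, 0.118, 0.185]), ([215, 131, 8, 6, 42], [0.483, 0.245, 0.184]), ([274, 143, 6, 2, 10], [0.462, 0.116, 0.177]), ([274, 147, 7, 7, 42], [0.447, 0.113, 0.182]), ([218, 148, 3, 2, 5], [0.451, 0.244, 0.176]), ([217, 152, 7, 7, 46], [0.434, 0.241, 0.181])]
0.19 []
```

View pics/z0.png

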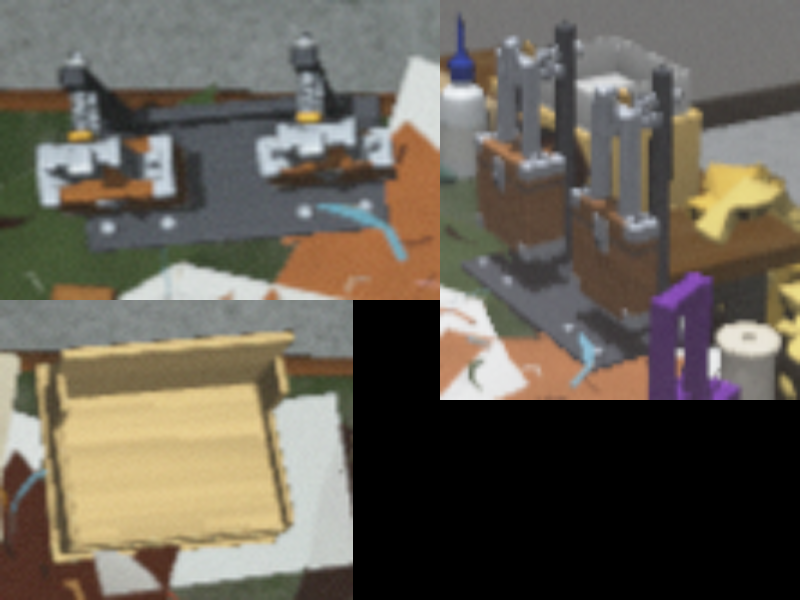

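The crop shows brown cases on both hooks, the brass keepers behind their bars and the rack turned slightly. I'll now fit the rack planes and measure each case's thickness.

```bash
python3 - <<'E'
from h import *
a=np.load('top0.npz'); b=np.load('scene0.npz')
T=cloud('top',a['d']); S=cloud('scene',b['d'])
def plane(P,it=5,t=.004):
    rng=np.random.default_rng(0); best=None
    for _ in range(300):
        q=P[rng.choice(len(P),3,0)]; n=np.cross(q[1]-q[0],q[2]-q[0]); 
        if np.linalg.norm(n)<1e-9: continue
        n/=np.linalg.norm(n); k=abs((P-q[0])@n)<t
        if best is None or k.sum()>best.sum(): best=k
    for _ in range(it):
        c=P[best].mean(0); n=np.linalg.svd(P[best]-c,full_matrices=False)[2][2]; best=abs((P-c)@n)<t
    return c,n*np.sign(n[2] if abs(n[2])>.6 else -n[0]),best.sum()
for nm,P in(('top',T),('scene',S)):
    Q=P.reshape(-1,3); Q=Q[~np.isnan(Q).any(1)]
    desk=Q[(abs(Q[:,0]-.30)<.03)&(abs(Q[:,1]+.28)<.06)]; print(nm,'desk',np.median(desk[:,2]).round(4))
    yaw=np.radians(7); ex=np.array([np.cos(yaw),np.sin(yaw),0]); ey=np.array([-ex[1],ex[0],0])
    L=np.c_[(Q-[.47,-.265,0])@ex,(Q-[.47,-.265,0])@ey,Q[:,2]]
    bed=Q[(abs(L[:,1])<.06)&(L[:,0]>-.09)&(L[:,0]<-.02)&(L[:,2]>.012)&(L[:,2]<.06)]
    bs=Q[(abs(L[:,1])<.06)&(L[:,0]>-.01)&(L[:,0]<.035)&(L[:,2]>.04)&(L[:,2]<.082)]
    cb,nb,k1=plane(bed); cs,ns,k2=plane(bs)
    print(' bed',cb.round(4),nb.round(4),k1,len(bed),' bs',cs.round(4),ns.round(4),k2,len(bs),'slope',np.arccos(nb[2]),'yawbed',np.degrees(np.arctan2(nb[1],nb[0])),'yawbs',np.degrees(np.arctan2(-ns[1],-ns[0])),'dot',nb@ns)
    # rails: points above bed 5..12mm
    xb=-(ns-nb*(ns@nb)); xb/=np.linalg.norm(xb); yb=np.cross(nb,xb)
    A=np.array([nb,xb,yb]); o=np.linalg.solve(A,[nb@cb,xb@cs,yb@cb])
    R=(Q-o)@np.array([xb,yb,nb]).T
    for h0,h1 in((.007,.017),):
        r=R[(R[:,0]>-.11)&(R[:,0]<-.035)&(R[:,2]>h0)&(R[:,2]<h1)&(abs(R[:,1])<.11)]
        print(' corner o',o.round(4),'rail pts y',np.histogram(r[:,1],np.arange(-.11,.111,.005))[0].tolist())
    r=R[(R[:,0]>0.0)&(R[:,0]<.02)&(R[:,2]>.068)&(R[:,2]<.082)&(abs(R[:,1])<.13)]; print(' bs top y ext',np.percentile(r[:,1],[1,50,99]).round(4) if len(r) else None)
    # cases in stand frame
    yaw=np.radians(5); ex=np.array([np.cos(yaw),np.sin(yaw),0]); ey=np.array([-ex[1],ex[0],0])
    for l,h in(('L',[.440,.2415,0]),('R',[.453,.1135,0])):
        q=Q-h; L=np.c_[q@ex,q@ey,q[:,2]]
        for z0,z1 in((.09,.112),(.04,.09),(.155,.172)):
            r=L[(abs(L[:,0])<.033)&(abs(L[:,1])<.055)&(L[:,2]>z0)&(L[:,2]<z1)]
            print('  ',l,z0,len(r),'x',np.histogram(r[:,0],np.arange(-.032,.033,.004))[0].tolist(),'y',np.percentile(r[:,1],[2,98]).round(3) if len(r) else'', 'z',np.median(r[:,2]).round(4) if len(r) else '')
E
```

```text
top desk 0.0047
 bed [ 0.4151 -0.2714  0.0378] [0.2586 0.0289 0.9655] 1169 1221  bs [ 0.4872 -0.263   0.0617] [-0.9619 -0.0932  0.2571] 314 314 slope 0.2632804048546215 yawbed 6.3840804613496305 yawbs 5.535626736945531 dot -0.003253007737883737
 corner o [ 0.4765 -0.2654  0.0212] rail pts y [0, 0, 0, 0, 0, 0, 1, 40, 30, 0, 0, 0, 0, 0, 0, 0, 0, 0, 0, 0, 0, 0, 0, 0, 0, 0, 0, 0, 0, 0, 0, 0, 0, 0, 0, 0, 0, 0, 10, 62, 2, 0, 0, 0]
 bs top y ext [-0.073   0.0061  0.0883]
   L 0.09 325 x [0, 0, 0, 42, 55, 54, 56, 26, 24, 15, 16, 23, 14, 0, 0, 0] y [-0.039  0.041] z 0.1014
   L 0.04 116 x [0, 0, 2, 72, 5, 6, 5, 6, 4, 6, 3, 6, 1, 0, 0, 0] y [-0.039  0.037] z 0.0647
   L 0.155 167 x [0, 0, 0, 0, 6, 4, 22, 27, 20, 27, 7, 5, 12, 12, 9, 13] y [-0.02   0.022] z 0.1675
   R 0.09 211 x [0, 0, 0, 0, 2, 57, 48, 32, 33, 17, 22, 0, 0, 0, 0, 0] y [-0.042  0.038] z 0.1017
   R 0.04 82 x [0, 0, 0, 0, 3, 78, 0, 0, 0, 0, 1, 0, 0, 0, 0, 0] y [-0.041  0.035] z 0.0653
   R 0.155 157 x [0, 0, 0, 0, 6, 1, 24, 25, 24, 25, 4, 5, 10, 12, 9, 9] y [-0.023  0.019] z 0.1685
scene desk 0.0033
 bed [ 0.4148 -0.2741  0.0366
[... 323 characters left out ...]
, 0, 0, 0, 0, 0, 0, 0, 0, 0, 0, 0, 0, 0, 0, 18, 79, 3, 0, 0, 0]
 bs top y ext [-0.0717 -0.0049  0.0908]
   L 0.09 209 x [0, 0, 0, 29, 42, 17, 33, 20, 17, 21, 12, 9, 7, 2, 0, 0] y [-0.04   0.037] z 0.1011
   L 0.04 397 x [0, 0, 2, 106, 125, 23, 23, 16, 21, 20, 21, 21, 17, 2, 0, 0] y [-0.04   0.037] z 0.0661
   L 0.155 109 x [0, 0, 0, 0, 1, 17, 27, 12, 9, 10, 6, 1, 4, 8, 8, 6] y [-0.022  0.019] z 0.1644
   R 0.09 206 x [0, 0, 0, 0, 2, 77, 41, 29, 25, 18, 14, 0, 0, 0, 0, 0] y [-0.045  0.032] z 0.1008
   R 0.04 417 x [0, 0, 0, 0, 5, 286, 40, 22, 22, 23, 15, 4, 0, 0, 0, 0] y [-0.045  0.033] z 0.0656
   R 0.155 133 x [0, 0, 0, 0, 5, 19, 30, 17, 15, 12, 6, 2, 4, 5, 10, 7] y [-0.027  0.014] z 0.1654
```

The left case is about 36–40 mm deep, so it is the thick one; the right (thin) one is about 22 mm. Hanging places are about L (0.4405, 0.2413) and R (0.453, 0.1135), with stand yaw 5°. The rack corner is about (0.476, -0.261, 0.020), with yaw 5.3° and slope 0.263. Case top measures 0.101 against an expected 0.100, and the bed slope is also consistent. Next I move above the left hook.

Emit:
apply_moves --pt "0.0234 -0.0324 0.007 0 0 0.028 1" --pt "0.0234 -0.0324 0.007 0 0 0.028 1" --pt "0.0234 -0.0324 0.007 0 0 0.028 1" --pt "0.0234 -0.0324 0.007 0 0 0.028 1" --pt "0.0234 -0.0324 0.007 0 0 0.028 1" --pt "0.0234 -0.0324 0.007 0 0 0.028 1" --pt "0.0234 -0.0324 0.007 0 0 0.028 1" --pt "0.0234 -0.0324 0.007 0 0 0.028 1" --pt "0.0234 -0.0324 0.007 0 0 0.028 1" --pt "0.0234 -0.0324 0.007 0 0 0.028 1" --pt "0.0234 -0.0324 0.007 0 0 0.028 1" --pt "0.0234 -0.0324 0.007 0 0 0.028 1" --pt "0 0 0 0 0 0 1" --pt "0 0 0 0 0 0 1" --grip_force 60

```text
clock: 1.85
tcp_pos: [0.4395, 0.2418, 0.2789]
eef_rot: [[-0.996, -0.088, -0.001], [-0.088, 0.996, 0.0], [0.001, 0.0, -1.0]]
wrist_force: [-0.0, 1.2, 0.3]
opening: 0.0854
```

Emit:
apply_moves --pt "0.001 -0.0005 -0.03 0 0 0 1" --pt "0 0 -0.03 0 0 0 1" --pt "0 0 -0.03 0 0 0 1" --pt "0 0 -0.025 0 0 0 1" --pt "0 0 -0.02 0 0 0 1" --pt "0 0 -0.012 0 0 0 1" --pt "0 0 -0.009 0 0 0 1" --pt "0 0 0 0 0 0 1"

```text
clock: 2.85
tcp_pos: [0.4409, 0.2411, 0.123]
eef_rot: [[-0.996, -0.089, -0.001], [-0.089, 0.996, -0.0], [0.001, -0.0, -1.0]]
wrist_force: [0.5, 0.8, -1.0]
opening: 0.0853
```

```bash
python3 - <<'E'
from h import *
s=env.get_state(); print(s['tcp_pos'],s['wrist_force'])
a,_=camera('top'); b,_=camera('scene'); im=np.zeros((400,800,3),np.uint8)
im[:,:400]=cv2.resize(a[110:185,190:265],(400,400)); im[:,400:]=cv2.resize(b[140:240,285:385],(400,400)); cv2.imwrite('pics/g1.png',im[...,::-1])
E
```

```text
[0.4408542  0.24111202 0.12295598] [ 0.51732816  0.82585674 -0.979786  ]
```

View pics/g1.png

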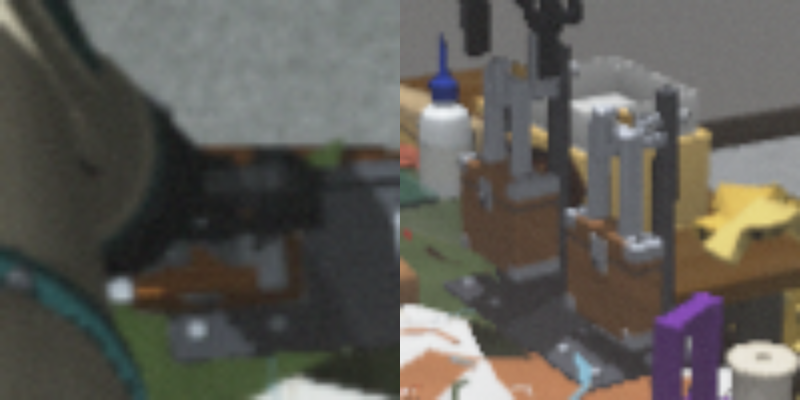

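The gripper's fingers show near (475,30) and (555,40) in the right crop, which seems high relative to the bail. I'll check by projecting known points.

```bash
python3 - <<'E'
from h import *
k,D,T=K('scene'); I=np.linalg.inv(T)
s=env.get_state(); R=np.array(s['eef_rot']); t=np.array(s['tcp_pos'])
P=np.array([t,t-R[:,2]*.019,t+R[:,1]*.043-R[:,2]*.013,t-R[:,1]*.043-R[:,2]*.013,[.4405,.2413,.162],[.4405-.0019,.2413+.022,.168],[.4405+.0019,.2413-.022,.168]])
C=P@I[:3,:3].T+I[:3,3]; C=C*[1,-1,-1]
uv=cv2.projectPoints(C,np.zeros(3),np.zeros(3),k,D)[0].reshape(-1,2); print(np.c_[uv,(uv-[285,140])*4+[400,0]].round(0))
b,d=camera('scene'); Q=cloud('scene',d)
for u,v in((303,150),(304,153),(421-285+290-4,150),(319,150),(321,158),(324,155),(308,160),(315,160),(422-100,140)): print(u,v,b[v,u],Q[v,u].round(3))
m=(Q[...,2]>.11)&(Q[...,2]<.2)&(abs(Q[...,0]-.44)<.06)&(abs(Q[...,1]-.241)<.065)
q=Q[m]; 
for z in np.arange(.11,.2,.01):
    r=q[(q[:,2]>=z)&(q[:,2]<z+.01)]; print(round(z,2),len(r),'y',np.histogram(r[:,1]-.241,np.arange(-.065,.066,.01))[0].tolist())
cv2.imwrite('pics/g2.png',cv2.resize(b[90:190,265:365],(600,600),interpolation=cv2.INTER_CUBIC)[...,::-1])
E
```

```text
[[312. 174. 508. 135.]
 [312. 167. 507. 110.]
 [304. 166. 478. 102.]
 [320. 174. 539. 134.]
 [311. 161. 506.  83.]
 [307. 157. 490.  67.]
 [315. 161. 522.  82.]]
303 150 [44 42 44] [0.435 0.287 0.183]
304 153 [60 60 59] [0.437 0.284 0.174]
422 150 [118 118 117] [ 2.573  2.232 -0.538]
319 150 [58 59 63] [0.44  0.192 0.204]
321 158 [50 50 49] [0.443 0.186 0.184]
324 155 [46 48 46] [0.45  0.182 0.192]
308 160 [87 90 96] [0.431 0.243 0.165]
315 160 [95 95 96] [0.442 0.222 0.169]
322 140 [44 43 46] [0.438 0.168 0.236]
0.11 56 y [0, 0, 0, 0, 16, 2, 15, 3, 20, 0, 0, 0, 0]
0.12 56 y [0, 0, 0, 0, 19, 0, 16, 6, 15, 0, 0, 0, 0]
0.13 59 y [0, 0, 0, 0, 15, 3, 16, 5, 20, 0, 0, 0, 0]
0.14 53 y [0, 0, 0, 0, 20, 2, 19, 3, 9, 0, 0, 0, 0]
0.15 71 y [0, 0, 0, 0, 18, 12, 35, 3, 3, 0, 0, 0, 0]
0.16 65 y [0, 0, 0, 0, 19, 10, 32, 1, 3, 0, 0, 0, 0]
0.17 68 y [0, 12, 2, 0, 0, 9, 28, 2, 1, 0, 13, 1, 0]
0.18 67 y [8, 18, 2, 0, 0, 3, 9, 1, 0, 0, 21, 5, 0]
0.19 57 y [12, 20, 0, 0, 0, 0, 0, 0, 0, 0, 19, 6, 0]
```

View pics/g2.png

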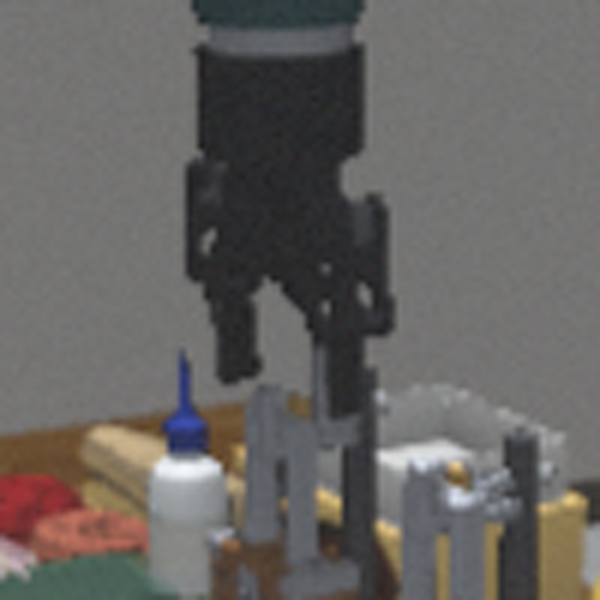

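```bash
python3 - <<'E'
from h import *
s=env.get_state(); print(s['clock'],s['tcp_pos'],s['joint_positions'])
b,d=camera('scene'); Q=cloud('scene',d); cv2.imwrite('pics/g3.png',b[...,::-1])
dark=(b.max(-1)<75)
def prof(Q,dark,x,y,z0,z1,l):
    m=dark&(abs(Q[...,0]-x)<.07)&(abs(Q[...,1]-y)<.09)
    print(l)
    for z in np.arange(z0,z1,.01):
        r=Q[m&(Q[...,2]>=z)&(Q[...,2]<z+.01)]; 
        if len(r): print(round(z,3),len(r),'y',np.percentile(r[:,1]-y,[0,50,100]).round(3),'x',np.percentile(r[:,0]-x,[0,50,100]).round(3))
prof(Q,dark,.441,.241,.15,.36,'now')
a=np.load('scene0.npz'); Q0=cloud('scene',a['d']); prof(Q0,a['p'].max(-1)<75,.159,.63,.15,.42,'start')
print(a['p'][110:122,178:188].max(-1)); print(Q0[110:122,181,2].round(3), Q0[115,181])
E
```

```text
3.0 [0.4416267  0.24117666 0.12378025] [-32.7136993   30.00220282   1.27116573 114.42783778  -1.09970735
  35.51288241  64.33284257]
now
0.15 8 y [-0.005 -0.002  0.001] x [0.039 0.042 0.045]
0.16 6 y [-0.003 -0.001  0.003] x [0.04  0.044 0.046]
0.17 21 y [-0.05   0.043  0.046] x [-0.012  0.005  0.048]
0.18 45 y [-0.057  0.042  0.046] x [-0.014  0.002  0.047]
0.19 48 y [-0.06  -0.003  0.045] x [-0.014  0.     0.014]
0.2 50 y [-0.058 -0.047  0.049] x [-0.014  0.002  0.015]
0.21 52 y [-0.07   0.041  0.053] x [-0.015 -0.001  0.013]
0.22 98 y [-0.077 -0.049  0.07 ] x [-0.017 -0.003  0.021]
0.23 105 y [-0.074 -0.041  0.071] x [-0.018 -0.006  0.02 ]
0.24 124 y [-0.074 -0.028  0.07 ] x [-0.019 -0.008  0.019]
0.25 117 y [-0.073 -0.029  0.07 ] x [-0.019 -0.007  0.018]
0.26 136 y [-0.071 -0.024  0.068] x [-0.02  -0.007  0.02 ]
0.27 125 y [-0.072 -0.029  0.067] x [-0.017 -0.006  0.018]
0.28 54 y [-0.04  -0.035  0.004] x [-0.033 -0.005  0.013]
0.29 107 y [-0.04  -0.032  0.006] x [-0.036 -0.013  0.03 ]
0.3 111 y [-0.041 -0.032  0.005] x [-0.036 -0.014  0.029]
0.31 112 y [-0.04  -0.031  0.005] x [-
[... 1221 characters left out ...]
6  0.002  0.033]
0.41 26 y [-0.041 -0.032 -0.008] x [-0.034 -0.001  0.033]
[[ 52  57  52  51  88  80  49  47  49  94]
 [ 45  57  47  47  84  86  53  48  46  92]
 [ 43  48  46  51  82  88  62  53  46  88]
 [ 45  56  51  49  74  82  62  50  48  55]
 [ 52  51  48  46  70  89  75  46  46  41]
 [ 57  47  55  55  62  84  71  44  49  87]
 [ 64  50  51  54  61  90 109 119 118 122]
 [ 71  46  48  45  51  91 117 128 129 133]
 [ 81  42  47  44  60  89 116 131 132 131]
 [103  95  96  99  97 103 113 134 134 132]
 [103  90  85  88  86 108 128 132 134 134]
 [123 120 122 128 125 128 132 132 132 133]]
[0.277 0.273 0.271 0.268 0.265 0.262 0.259 0.255 0.253 0.249 0.246 0.111] [0.14992923 0.57391896 0.26201887]
```

The fingertips actually sit about 50 mm above the reported TCP when open, which is about 35 mm more than the text implies. Both pictures agree on this (start 0.246 vs 0.194, now 0.173 vs 0.124). I'll trust the camera and descend 34 mm more.

Emit:
apply_moves --pt "0 0 -0.008 0 0 0 1" --pt "0 0 -0.009 0 0 0 1" --pt "0 0 -0.009 0 0 0 1" --pt "0 0 -0.008 0 0 0 1" --pt "0 0 0 0 0 0 1"

```text
clock: 3.68
tcp_pos: [0.4407, 0.2405, 0.0884]
eef_rot: [[-0.996, -0.088, -0.001], [-0.088, 0.996, -0.001], [0.002, -0.001, -1.0]]
wrist_force: [0.4, 0.4, -0.8]
opening: 0.0854
```

```bash
cat >> h.py <<'E'
def look(fn,u,v,w=60,s=8):
    b,d=camera('scene'); cv2.imwrite(fn,cv2.resize(b[v:v+w,u:u+w],None,fx=s,fy=s,interpolation=cv2.INTER_CUBIC)[...,::-1]); return b,cloud('scene',d)
E
python3 - <<'E'
from h import *
s=env.get_state(); print(s['clock'],s['tcp_pos'],s['wrist_force'])
b,Q=look('pics/g4.png',280,125,70)
m=(b.max(-1)<75)&(abs(Q[...,0]-.441)<.03)&(abs(Q[...,1]-.241)<.09)&(abs(Q[...,1]-.241)>.03)&(Q[...,2]>.105)
for z in np.arange(.11,.19,.01):
    r=Q[m&(Q[...,2]>=z)&(Q[...,2]<z+.01)]; print(round(z,2),len(r),np.histogram(r[:,1]-.241,np.arange(-.07,.071,.01))[0])
E
```

```text
3.675 [0.44065323 0.24054211 0.08836327] [ 0.41429358  0.42975774 -0.78459313]
0.11 0 [0 0 0 0 0 0 0 0 0 0 0 0 0 0]
0.12 0 [0 0 0 0 0 0 0 0 0 0 0 0 0 0]
0.13 1 [0 0 0 0 0 0 0 0 0 0 0 1 0 0]
0.14 24 [ 0  8  2  0  0  0  0  0  0  0  1 13  0  0]
0.15 36 [ 1 17  2  0  0  0  0  0  0  0  2 14  0  0]
0.16 42 [ 1 18  3  0  0  0  0  0  0  0  1 19  0  0]
0.17 47 [ 0 22  1  0  0  0  0  0  0  0  1 21  2  0]
0.18 68 [ 2 10  5  0  0  0  0  0  0  0  3 26  2  6]
```

View pics/g4.png

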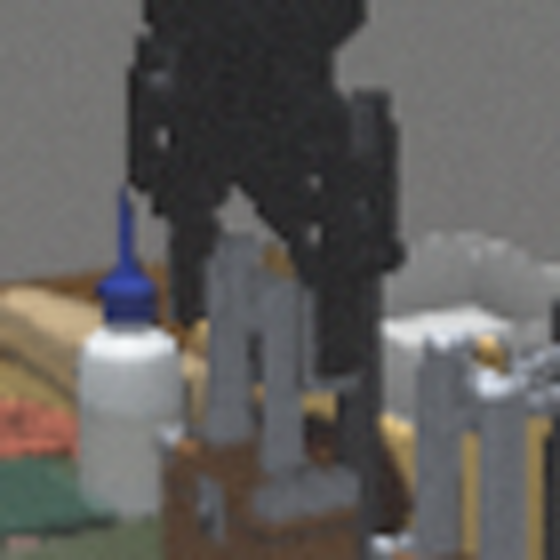

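The fingers now straddle the bail at (180,320) and (350,390), with tips about 0.138. Now I close.

Emit:
apply_moves --pt "0 0 0 0 0 0 0" --pt "0 0 0 0 0 0 0" --pt "0 0 0 0 0 0 0" --pt "0 0 0 0 0 0 0" --pt "0 0 0 0 0 0 0" --pt "0 0 0 0 0 0 0" --pt "0 0 0 0 0 0 0" --pt "0 0 0 0 0 0 0" --grip_force 70

```text
clock: 4.72
tcp_pos: [0.4417, 0.2415, 0.0898]
eef_rot: [[-0.996, -0.088, 0.001], [-0.088, 0.996, 0.001], [-0.001, 0.001, -1.0]]
wrist_force: [-0.9, 0.2, 6.1]
opening: 0.0435
```

Emit:
apply_moves --pt "0 0 0.001 0 0 0 0" --pt "0 0 0.001 0 0 0 0" --pt "0 0 0.001 0 0 0 0" --pt "0 0 0 0 0 0 0" --pt "0 0 0 0 0 0 0"

```text
clock: 5.35
tcp_pos: [0.4412, 0.2408, 0.0921]
eef_rot: [[-0.996, -0.088, -0.0], [-0.088, 0.996, -0.0], [0.0, -0.0, -1.0]]
wrist_force: [-0.2, -0.0, -2.2]
opening: 0.0432
```

Emit:
apply_moves --pt "0.003 0.0003 0 0 0 0 0" --pt "0.003 0.0003 0 0 0 0 0" --pt "0.003 0.0003 0 0 0 0 0" --pt "0.003 0.0003 0 0 0 0 0" --pt "0 0 0 0 0 0 0" --pt "0 0 0 0 0 0 0" --pt "0 0 0 0 0 0 0"

```text
clock: 6.22
tcp_pos: [0.4527, 0.2419, 0.092]
eef_rot: [[-0.996, -0.088, -0.001], [-0.088, 0.996, -0.0], [0.001, -0.0, -1.0]]
wrist_force: [-4.4, -1.1, -2.8]
opening: 0.0435
```

Keeper force of 4.4 N means about 10 mm of travel, so the bar is behind the lip. I raise it 33 mm while holding it back.

Emit:
apply_moves --pt "0 0 0.006 0 0 0 0" --pt "0 0 0.007 0 0 0 0" --pt "0 0 0.007 0 0 0 0" --pt "0 0 0.007 0 0 0 0" --pt "0 0 0.006 0 0 0 0" --pt "0 0 0 0 0 0 0"

```text
clock: 6.98
tcp_pos: [0.4543, 0.2425, 0.1261]
eef_rot: [[-0.996, -0.088, 0.002], [-0.088, 0.996, 0.001], [-0.002, 0.001, -1.0]]
wrist_force: [-0.3, 0.3, -2.1]
opening: 0.0431
```

Emit:
apply_moves --pt "-0.01 -0.0009 0 0 0 0 0" --pt "-0.012 -0.001 0 0 0 0 0" --pt "-0.012 -0.001 0 0 0 0 0" --pt "-0.012 -0.001 0 0 0 0 0" --pt "-0.01 -0.0009 0 0 0 0 0" --pt "-0.004 -0.0004 0 0 0 0 0" --pt "0 0 0.01 0 0 0 0" --pt "0 0 0.02 0 0 0 0" --pt "0 0 0.03 0 0 0 0" --pt "0 0 0.03 0 0 0 0" --pt "0 0 0.03 0 0 0 0" --pt "0 0 0.02 0 0 0 0" --pt "0 0 0 0 0 0 0"

```text
clock: 8.6
tcp_pos: [0.3947, 0.2375, 0.267]
eef_rot: [[-0.996, -0.088, 0.004], [-0.088, 0.996, 0.003], [-0.004, 0.002, -1.0]]
wrist_force: [0.5, 0.5, -2.6]
opening: 0.0433
```

The thick case is free and held. I carry it over to the rack while tilting it.

Emit:
apply_moves --pt "0.0036 -0.018 0.001 -0.0008 0.0093 0 0" --pt "0.0072 -0.0355 0.001 -0.0017 0.0186 0 0" --pt "0.0072 -0.0355 0.001 -0.0017 0.0186 0 0" --pt "0.0072 -0.0355 0.001 -0.0017 0.0186 0 0" --pt "0.0072 -0.0355 0.001 -0.0017 0.0186 0 0" --pt "0.0072 -0.0355 0.001 -0.0017 0.0186 0 0" --pt "0.0072 -0.0355 0.001 -0.0017 0.0186 0 0" --pt "0.0072 -0.0355 0.001 -0.0017 0.0186 0 0" --pt "0.0072 -0.0355 0.001 -0.0017 0.0186 0 0" --pt "0.0072 -0.0355 0.001 -0.0017 0.0186 0 0" --pt "0.0072 -0.0355 0.001 -0.0017 0.0186 0 0" --pt "0.0072 -0.0355 0.001 -0.0017 0.0186 0 0" --pt "0.0072 -0.0355 0.001 -0.0017 0.0186 0 0" --pt "0.0072 -0.0355 0.001 -0.0017 0.0186 0 0" --pt "0.0036 -0.018 0.001 -0.0008 0.0093 0.004 0" --pt "0 0 -0.02 0 0 0 0" --pt "0 0 -0.03 0 0 0 0" --pt "0 0 -0.03 0 0 0 0" --pt "0 0 0 0 0 0 0" --pt "0 0 0 0 0 0 0"

```text
clock: 11.1
tcp_pos: [0.4944, -0.261, 0.2007]
eef_rot: [[-0.962, -0.092, -0.257], [-0.089, 0.996, -0.025], [0.258, -0.001, -0.966]]
wrist_force: [-0.1, 0.4, -1.0]
opening: 0.0431
```

```bash
python3 - <<'E'
from h import *
s=env.get_state(); t=np.array(s['tcp_pos']); R=np.array(s['eef_rot']); print(s['clock'],t,R.round(3).tolist(),s['wrist_force'])
b,Q=look('pics/r1.png',340,140,180,3)
yaw=np.radians(5.3);sl=.262
ez=np.array([np.sin(sl)*np.cos(yaw),np.sin(sl)*np.sin(yaw),np.cos(sl)]);ey=np.array([-np.sin(yaw),np.cos(yaw),0]);ex=np.cross(ey,ez)
o=np.array([.476,-.261,.020]); L=(Q-o)@np.array([ex,ey,ez]).T
print('tcp in rack',((t-o)@np.array([ex,ey,ez]).T).round(4), 'expected origin',((t+.059*R[:,2]-o)@np.array([ex,ey,ez]).T).round(4))
c=b.astype(int); br=(c[...,0]>c[...,2]*1.5)&(c[...,0]<150)&(abs(L[...,1])<.06)&(L[...,0]>-.1)&(L[...,0]<.05)&(L[...,2]>.08)&(L[...,2]<.26)
q=L[br]; print(len(q),np.percentile(q,[1,5,50,95,99],axis=0).round(4).tolist())
f=q[q[:,0]<np.percentile(q[:,0],40)]
for y0 in(-.03,-.01,.01,.03):
  for z0 in(.125,.15,.175):
    k=(abs(q[:,1]-y0)<.01)&(abs(q[:,2]-z0)<.012); print(y0,z0,k.sum(),np.percentile(q[k,0],[10,25,50]).round(4) if k.sum()>3 else '')
E
```

```text
11.1 [ 0.49441289 -0.26100929  0.20065847] [[-0.962, -0.092, -0.257], [-0.089, 0.996, -0.025], [0.258, -0.001, -0.966]] [-0.10240804  0.4357148  -1.01299514]
tcp in rack [-0.0291 -0.0017  0.1792] expected origin [-0.029  -0.0018  0.1202]
1595 [[-0.0496, -0.0432, 0.1221], [-0.0491, -0.0426, 0.1262], [-0.0473, -0.015, 0.1524], [-0.0233, 0.0294, 0.1862], [-0.015, 0.0349, 0.1904]]
-0.03 0.125 69 [-0.0488 -0.0482 -0.0474]
-0.03 0.15 156 [-0.0491 -0.0484 -0.0478]
-0.03 0.175 117 [-0.0487 -0.0482 -0.0476]
-0.01 0.125 95 [-0.0486 -0.048  -0.0475]
-0.01 0.15 141 [-0.049  -0.0482 -0.0478]
-0.01 0.175 71 [-0.0486 -0.0482 -0.0476]
0.01 0.125 87 [-0.0484 -0.048  -0.0472]
0.01 0.15 134 [-0.0487 -0.0483 -0.0477]
0.01 0.175 79 [-0.0487 -0.0482 -0.0476]
0.03 0.125 38 [-0.0484 -0.048  -0.0474]
0.03 0.15 102 [-0.0488 -0.048  -0.0474]
0.03 0.175 66 [-0.0486 -0.0479 -0.0474]
```

View pics/r1.png

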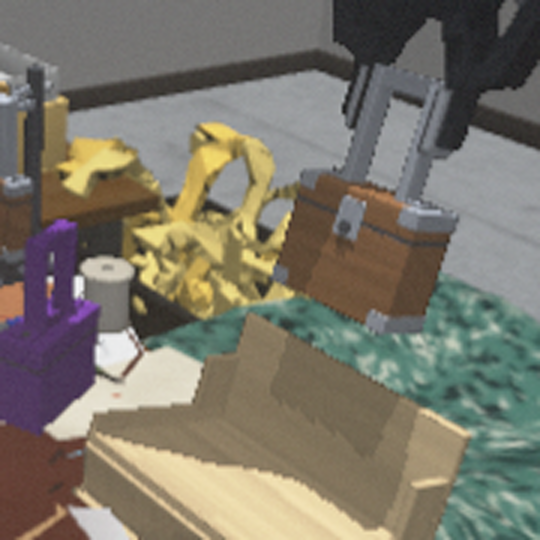

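The case hangs square over the rack at picture (365,250). Its front face is at rack x -48, flat, with the underside about 120 mm above the bed. I lower it along the bed normal.

Emit:
apply_moves --pt "-0.0049 0 -0.0185 0 0 0 0" --pt "-0.0049 0 -0.0185 0 0 0 0" --pt "-0.0049 0 -0.0185 0 0 0 0" --pt "-0.0049 0 -0.0185 0 0 0 0" --pt "-0.0049 0 -0.0185 0 0 0 0" --pt "-0.0033 0 -0.0125 0 0 0 0" --pt "-0.0016 0 -0.006 0 0 0 0" --pt "0 0 0 0 0 0 0" --pt "0 0 0 0 0 0 0"

```text
clock: 12.28
tcp_pos: [0.4653, -0.2609, 0.0898]
eef_rot: [[-0.962, -0.092, -0.256], [-0.089, 0.996, -0.025], [0.257, -0.001, -0.966]]
wrist_force: [-0.1, 0.9, -2.5]
opening: 0.0433
```

Emit:
apply_moves --pt "0.0029 0.0003 -0.0008 0 0 0 0" --pt "0.0029 0.0003 -0.0008 0 0 0 0" --pt "0.0029 0.0003 -0.0008 0 0 0 0" --pt "-0.0003 0 -0.001 0 0 0 0" --pt "-0.0003 0 -0.001 0 0 0 0" --pt "0 0 0 0 0 0 0" --pt "0 0 0 0 0 0 0"

```text
clock: 13.15
tcp_pos: [0.4726, -0.2598, 0.0848]
eef_rot: [[-0.962, -0.092, -0.257], [-0.089, 0.996, -0.024], [0.259, -0.001, -0.966]]
wrist_force: [-0.3, 0.4, -1.6]
opening: 0.0431
```

Emit:
apply_moves --pt "-0.0003 0 -0.001 0 0 0 0" --pt "-0.0003 0 -0.001 0 0 0 0" --pt "-0.0003 0 -0.001 0 0 0 0" --pt "0 0 0 0 0 0 0" --pt "0 0 0 0 0 0 0"

```text
clock: 13.78
tcp_pos: [0.4723, -0.2599, 0.0829]
eef_rot: [[-0.962, -0.092, -0.256], [-0.089, 0.996, -0.025], [0.258, -0.001, -0.966]]
wrist_force: [1.1, 1.2, 6.0]
opening: 0.0432
```

Bed contact (6 N). Now I slide it the last 2 mm or so towards the backstop, slightly unloaded.

Emit:
apply_moves --pt "0.0011 0.0001 0.0005 0 0 0 0" --pt "0.001 0.0001 -0.0003 0 0 0 0" --pt "0.001 0.0001 -0.0003 0 0 0 0" --pt "0 0 0 0 0 0 0" --pt "0 0 0 0 0 0 0"

```text
clock: 14.4
tcp_pos: [0.4738, -0.2598, 0.0826]
eef_rot: [[-0.961, -0.092, -0.259], [-0.089, 0.996, -0.025], [0.261, -0.001, -0.965]]
wrist_force: [-2.2, 0.0, 8.8]
opening: 0.0431
```

Emit:
apply_moves --pt "0.0006 0 0 0 0 0 0" --pt "0 0 0 0 0 0 0" --pt "0 0 0 0 0 0 0.6" --pt "0 0 0 0 0 0 1" --pt "0 0 0 0 0 0 1" --pt "0 0 0 0 0 0 1" --pt "0 0 0 0 0 0 1" --pt "0 0 0 0 0 0 1"

```text
clock: 15.4
tcp_pos: [0.4755, -0.2594, 0.0817]
eef_rot: [[-0.962, -0.092, -0.257], [-0.089, 0.996, -0.024], [0.259, -0.001, -0.966]]
wrist_force: [1.0, 0.2, 0.4]
opening: 0.0852
```

```bash
cat > rk.py <<'E'
from h import *
yaw=np.radians(5.3);sl=.262
ez=np.array([np.sin(sl)*np.cos(yaw),np.sin(sl)*np.sin(yaw),np.cos(sl)]);ey=np.array([-np.sin(yaw),np.cos(yaw),0]);ex=np.cross(ey,ez)
o=np.array([.476,-.261,.020]); RR=np.array([ex,ey,ez])
def rack():
    s=env.get_state(); t=np.array(s['tcp_pos']); print(s['clock'],t.round(4),s['wrist_force'].round(1) if hasattr(s['wrist_force'],'round') else s['wrist_force'],s['opening'])
    b,d=camera('scene'); Q=cloud('scene',d); L=(Q-o)@RR.T; print('tcp rack',((t-o)@RR.T).round(4))
    c=b.astype(int); br=(c[...,0]>c[...,2]*1.75)&(c[...,0]<150)&(c[...,0]-c[...,1]>25)&(abs(L[...,1])<.06)&(L[...,0]>-.09)&(L[...,0]<.03)&(L[...,2]>.004)&(L[...,2]<.08)
    q=L[br]; print(len(q),np.percentile(q,[1,50,99],axis=0).round(4).tolist())
    for y0 in(-.03,-.01,.01,.03):
        print(y0,[np.percentile(q[k,0],[5,25,50]).round(4).tolist() for z0 in(.015,.035,.055) for k in[(abs(q[:,1]-y0)<.01)&(abs(q[:,2]-z0)<.012)] if k.sum()>3])
    cv2.imwrite('pics/rk%d.png'%(s['clock']*100),cv2.resize(b[140:360,340:520],None,fx=2.5,fy=2.5)[...,::-1])
rack()
E
python3 rk.py; ls pics
```

```text
15.4 [ 0.4755 -0.2594  0.0817] [1.  0.2 0.4] 0.08523604918796558
tcp rack [-0.0163  0.0016  0.0595]
645 [[-0.0385, -0.0383, 0.0047], [-0.0364, -0.0134, 0.0327], [-0.023, 0.0183, 0.0712]]
-0.03 [[-0.0373, -0.0367, -0.0362], [-0.0379, -0.0368, -0.0362], [-0.0381, -0.0371, -0.0364]]
-0.01 [[-0.0378, -0.0371, -0.0364], [-0.0377, -0.037, -0.0365], [-0.038, -0.037, -0.0365]]
0.01 [[-0.0382, -0.0371, -0.0363], [-0.0382, -0.0374, -0.0365], [-0.0378, -0.0372, -0.0366]]
0.03 []
g1.png
g2.png
g3.png
g4.png
r1.png
rk1540.png
scene0.png
top0.png
z0.png
```

The thick case is racked: front face at rack x -36.5, so the origin is at -18.5, flat and released. I retreat along the bed normal and go to the right hook.

Emit:
apply_moves --pt "0.0025 0.0002 0.0097 0 0 0 1" --pt "0.0051 0.0005 0.0193 0 0 0 1" --pt "0.0077 0.0007 0.029 0 0 0 1" --pt "0.0077 0.0007 0.029 0 0 0 1" --pt "0.0077 0.0007 0.029 0 0 0 1" --pt "0 0 0.05 0 0 0 1" --pt "-0.0053 0.037 0 0.0024 -0.0261 -0.0005 1" --pt "-0.0053 0.037 0 0.0024 -0.0261 -0.0005 1" --pt "-0.0053 0.037 0 0.0024 -0.0261 -0.0005 1" --pt "-0.0053 0.037 0 0.0024 -0.0261 -0.0005 1" --pt "-0.0053 0.037 0 0.0024 -0.0261 -0.0005 1" --pt "-0.0053 0.037 0 0.0024 -0.0261 -0.0005 1" --pt "-0.0053 0.037 0 0.0024 -0.0261 -0.0005 1" --pt "-0.0053 0.037 0 0.0024 -0.0261 -0.0005 1" --pt "-0.0053 0.037 0 0.0024 -0.0261 -0.0005 1" --pt "-0.0053 0.037 0 0.0024 -0.0261 -0.0005 1" --pt "0 0 0 0 0 0 1" --pt "0 0 0 0 0 0 1"

```text
clock: 17.7
tcp_pos: [0.4535, 0.1128, 0.2483]
eef_rot: [[-0.996, -0.087, 0.001], [-0.087, 0.996, -0.0], [-0.001, -0.001, -1.0]]
wrist_force: [-0.7, -0.2, -0.1]
opening: 0.0855
```

```bash
python3 rk.py; python3 - <<'E'
from h import *
b,d=camera('scene'); Q=cloud('scene',d); a=np.load('scene0.npz'); Q0=cloud('scene',a['d'])
yaw=np.radians(5); ex=np.array([np.cos(yaw),np.sin(yaw),0]); ey=np.array([-ex[1],ex[0],0])
for P in(Q0,Q):
    q=(P-[.453,.1135,0]).reshape(-1,3); L=np.c_[q@ex,q@ey,q[:,2]]
    for z0,z1 in((.035,.09),(.11,.165)):
        r=L[(abs(L[:,0])<.03)&(abs(L[:,1])<.055)&(L[:,2]>z0)&(L[:,2]<z1)]; print(len(r),np.percentile(r,[2,25,98],axis=0).round(4).tolist())
E
```

```text
17.7 [0.4535 0.1128 0.2483] [-0.7 -0.2 -0.1] 0.08547719186594163
tcp rack [-0.0474  0.3743  0.2236]
778 [[-0.0385, -0.0386, 0.0047], [-0.0364, -0.004, 0.0327], [-0.0152, 0.0369, 0.0711]]
-0.03 [[-0.0374, -0.0369, -0.0365], [-0.0379, -0.0371, -0.0364], [-0.0382, -0.0372, -0.0364]]
-0.01 [[-0.0379, -0.0369, -0.0363], [-0.038, -0.0372, -0.0364], [-0.0375, -0.0368, -0.0362]]
0.01 [[-0.0379, -0.037, -0.0363], [-0.0381, -0.0372, -0.0364], [-0.0375, -0.037, -0.0367]]
0.03 [[-0.0377, -0.0368, -0.0363], [-0.0376, -0.0369, -0.0362], [-0.038, -0.0368, -0.0365]]
456 [[-0.0117, -0.0448, 0.0361], [-0.0101, -0.0418, 0.0493], [0.0106, 0.0326, 0.0888]]
257 [[-0.0117, -0.0273, 0.1117], [-0.0059, -0.0249, 0.1244], [0.0269, 0.015, 0.1637]]
455 [[-0.0118, -0.0451, 0.0359], [-0.01, -0.0417, 0.05], [0.0116, 0.0329, 0.0888]]
257 [[-0.0116, -0.0275, 0.1111], [-0.0059, -0.0249, 0.1244], [0.0259, 0.0148, 0.1643]]
```

The thick case hasn't moved. The thin case hangs with its centre about 4 mm to the right, so I descend with that correction.

Emit:
apply_moves --pt "0 -0.0035 -0.025 0 0 0 1" --pt "0 0 -0.03 0 0 0 1" --pt "0 0 -0.03 0 0 0 1" --pt "0 0 -0.025 0 0 0 1" --pt "0 0 -0.02 0 0 0 1" --pt "0 0 -0.015 0 0 0 1" --pt "0 0 -0.01 0 0 0 1" --pt "0 0 -0.005 0 0 0 1" --pt "0 0 0 0 0 0 1" --pt "0 0 0 0 0 0 0" --pt "0 0 0 0 0 0 0" --pt "0 0 0 0 0 0 0" --pt "0 0 0 0 0 0 0" --pt "0 0 0 0 0 0 0" --pt "0 0 0 0 0 0 0" --pt "0 0 0 0 0 0 0" --pt "0 0 0 0 0 0 0"

```text
clock: 19.92
tcp_pos: [0.4536, 0.11, 0.0883]
eef_rot: [[-0.996, -0.087, 0.002], [-0.087, 0.996, 0.0], [-0.002, 0.0, -1.0]]
wrist_force: [-0.9, -0.5, 5.5]
opening: 0.0435
```

Emit:
apply_moves --pt "0 0 0.001 0 0 0 0" --pt "0 0 0.001 0 0 0 0" --pt "0 0 0.0015 0 0 0 0" --pt "0 0 0 0 0 0 0" --pt "0 0 0 0 0 0 0"

```text
clock: 20.55
tcp_pos: [0.4532, 0.1098, 0.0912]
eef_rot: [[-0.996, -0.087, 0.0], [-0.087, 0.996, -0.0], [-0.0, -0.0, -1.0]]
wrist_force: [-0.6, 0.1, -2.4]
opening: 0.0432
```

Emit:
apply_moves --pt "0.003 0.0003 0 0 0 0 0" --pt "0.003 0.0003 0 0 0 0 0" --pt "0.003 0.0003 0 0 0 0 0" --pt "0.003 0.0003 0 0 0 0 0" --pt "0 0 0 0 0 0 0" --pt "0 0 0 0 0 0 0" --pt "0 0 0 0 0 0 0"

```text
clock: 21.42
tcp_pos: [0.4646, 0.1109, 0.091]
eef_rot: [[-0.996, -0.087, -0.0], [-0.087, 0.996, -0.0], [0.0, -0.0, -1.0]]
wrist_force: [-4.3, -1.0, -3.2]
opening: 0.0427
```

Same signature as before. Raise, draw forward, then up.

Emit:
apply_moves --pt "0 0 0.006 0 0 0 0" --pt "0 0 0.007 0 0 0 0" --pt "0 0 0.007 0 0 0 0" --pt "0 0 0.007 0 0 0 0" --pt "0 0 0.006 0 0 0 0" --pt "0 0 0 0 0 0 0"

```text
clock: 22.18
tcp_pos: [0.4663, 0.1113, 0.125]
eef_rot: [[-0.996, -0.087, 0.003], [-0.087, 0.996, 0.001], [-0.003, 0.0, -1.0]]
wrist_force: [-0.6, 0.1, -2.3]
opening: 0.0436
```

Emit:
apply_moves --pt "-0.01 -0.0009 0 0 0 0 0" --pt "-0.012 -0.001 0 0 0 0 0" --pt "-0.012 -0.001 0 0 0 0 0" --pt "-0.012 -0.001 0 0 0 0 0" --pt "-0.01 -0.0009 0 0 0 0 0" --pt "-0.002 -0.0002 0 0 0 0 0" --pt "0 0 0.01 0 0 0 0" --pt "0 0 0.02 0 0 0 0" --pt "0 0 0.03 0 0 0 0" --pt "0 0 0.03 0 0 0 0" --pt "0 0 0.03 0 0 0 0" --pt "0 0 0.02 0 0 0 0" --pt "0 0 0 0 0 0 0"

```text
clock: 23.8
tcp_pos: [0.4087, 0.1064, 0.2659]
eef_rot: [[-0.996, -0.087, 0.005], [-0.087, 0.996, 0.002], [-0.005, 0.001, -1.0]]
wrist_force: [0.7, 0.2, -2.8]
opening: 0.0432
```

Emit:
apply_moves --pt "0.003 -0.0167 0.001 -0.0011 0.0119 0 0" --pt "0.0059 -0.0334 0.001 -0.0022 0.0238 0.0005 0" --pt "0.0059 -0.0334 0.001 -0.0022 0.0238 0.0005 0" --pt "0.0059 -0.0334 0.001 -0.0022 0.0238 0.0005 0" --pt "0.0059 -0.0334 0.001 -0.0022 0.0238 0.0005 0" --pt "0.0059 -0.0334 0.001 -0.0022 0.0238 0.0005 0" --pt "0.0059 -0.0334 0.001 -0.0022 0.0238 0.0005 0" --pt "0.0059 -0.0334 0.001 -0.0022 0.0238 0.0005 0" --pt "0.0059 -0.0334 0.001 -0.0022 0.0238 0.0005 0" --pt "0.0059 -0.0334 0.001 -0.0022 0.0238 0.0005 0" --pt "0.0059 -0.0334 0.001 -0.0022 0.0238 0.0005 0" --pt "0.003 -0.0167 0 -0.0011 0.0119 0 0" --pt "0 0 -0.02 0 0 0 0" --pt "0 0 -0.02 0 0 0 0" --pt "0 0 0 0 0 0 0" --pt "0 0 0 0 0 0 0"

```text
clock: 25.8
tcp_pos: [0.4725, -0.2611, 0.2356]
eef_rot: [[-0.962, -0.093, -0.258], [-0.089, 0.996, -0.025], [0.259, -0.001, -0.966]]
wrist_force: [0.6, 0.9, -1.4]
opening: 0.0431
```

```bash
python3 - <<'E'
import sys; from h import *
src=open('rk.py').read().replace("\nrack()\n","\n"); exec(src)
s=env.get_state(); t=np.array(s['tcp_pos']); R=np.array(s['eef_rot']); print(t,R.round(3).tolist()); print('origin exp',((t+.059*R[:,2]-o)@RR.T).round(4))
b,Q=look('pics/r2.png',340,130,180,3); L=(Q-o)@RR.T; c=b.astype(int)
br=(c[...,0]>c[...,2]*1.5)&(c[...,0]<150)&(abs(L[...,1])<.06)&(L[...,0]>-.1)&(L[...,0]<0)&(L[...,2]>.13)&(L[...,2]<.23)
q=L[br]; print(len(q),np.percentile(q,[1,25,50,75,99],axis=0).round(4).tolist())
for y0 in(-.03,0,.03): print(y0,[np.percentile(q[k,0],[25,50]).round(4).tolist() for z0 in(.16,.18,.205) for k in[(abs(q[:,1]-y0)<.01)&(abs(q[:,2]-z0)<.01)] if k.sum()>3])
E
```

```text
[ 0.47253042 -0.26111375  0.23561791] [[-0.962, -0.093, -0.258], [-0.089, 0.996, -0.025], [0.259, -0.001, -0.966]]
origin exp [-0.0592  0.0002  0.1484]
1544 [[-0.0717, -0.0403, 0.1517], [-0.0702, -0.0277, 0.1683], [-0.0695, -0.0098, 0.1818], [-0.0687, 0.0146, 0.1959], [-0.0511, 0.0375, 0.2189]]
-0.03 [[-0.0699, -0.0691], [-0.0697, -0.0689], [-0.07, -0.0693]]
0 [[-0.0701, -0.0695], [-0.0706, -0.0699], [-0.0696, -0.0691]]
0.03 [[-0.0702, -0.0697], [-0.0703, -0.0698], [-0.0702, -0.0696]]
```

View pics/r2.png

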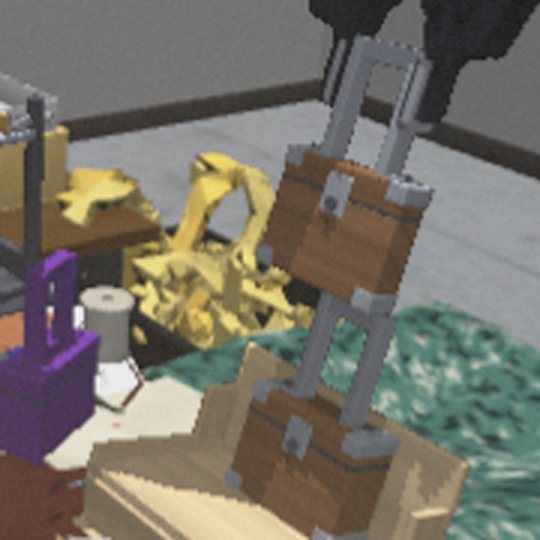

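The thick case stands racked at (320,460). The thin one is held above it at (345,225), with its front face at rack x -69.5 (so origin -58.5) and square. I lower along the bed normal, about 10 mm in front of the thick case.

Emit:
apply_moves --pt "-0.0048 -0.0004 -0.0182 0 0 0 0" --pt "-0.0048 -0.0004 -0.0182 0 0 0 0" --pt "-0.0048 -0.0004 -0.0182 0 0 0 0" --pt "-0.0048 -0.0004 -0.0182 0 0 0 0" --pt "-0.0048 -0.0004 -0.0182 0 0 0 0" --pt "-0.0048 -0.0004 -0.0182 0 0 0 0" --pt "-0.0048 -0.0004 -0.0182 0 0 0 0" --pt "-0.0033 -0.0003 -0.0124 0 0 0 0" --pt "0 0 0 0 0 0 0" --pt "0.0029 0.0003 -0.0008 0 0 0 0" --pt "0.0029 0.0003 -0.0008 0 0 0 0" --pt "0.0024 0.0003 -0.0007 0 0 0 0" --pt "0 0 0 0 0 0 0" --pt "0 0 0 0 0 0 0"

```text
clock: 27.6
tcp_pos: [0.4434, -0.2635, 0.0932]
eef_rot: [[-0.962, -0.092, -0.258], [-0.089, 0.996, -0.025], [0.259, -0.001, -0.966]]
wrist_force: [0.6, 0.3, -1.7]
opening: 0.0434
```

Emit:
apply_moves --pt "-0.0003 0 -0.001 0 0 0 0" --pt "-0.0003 0 -0.001 0 0 0 0" --pt "-0.0002 0 -0.0007 0 0 0 0" --pt "0 0 0 0 0 0 0" --pt "0 0 0 0 0 0 0"

```text
clock: 28.22
tcp_pos: [0.4427, -0.2636, 0.0904]
eef_rot: [[-0.962, -0.092, -0.258], [-0.089, 0.996, -0.025], [0.259, -0.001, -0.966]]
wrist_force: [0.4, -0.5, -3.4]
opening: 0.0433
```

Emit:
apply_moves --pt "-0.0001 0 -0.0006 0 0 0 0" --pt "-0.0001 0 -0.0005 0 0 0 0" --pt "0 0 0 0 0 0 0" --pt "0 0 0 0 0 0 0"

```text
clock: 28.72
tcp_pos: [0.4425, -0.2635, 0.0893]
eef_rot: [[-0.962, -0.092, -0.258], [-0.089, 0.996, -0.025], [0.259, -0.001, -0.966]]
wrist_force: [-0.7, 0.2, -2.7]
opening: 0.0436
```

Emit:
apply_moves --pt "-0.0001 0 -0.0006 0 0 0 0" --pt "-0.0001 0 -0.0006 0 0 0 0" --pt "0 0 0 0 0 0 0" --pt "0 0 0 0 0 0 0"

```text
clock: 29.22
tcp_pos: [0.4427, -0.2635, 0.0891]
eef_rot: [[-0.962, -0.092, -0.257], [-0.089, 0.996, -0.025], [0.259, -0.001, -0.966]]
wrist_force: [0.4, 1.9, 7.0]
opening: 0.0432
```

Bed contact. Now I slide the thin case against the thick one in small steps.

Emit:
apply_moves --pt "0.0011 0.0001 0.0004 0 0 0 0" --pt "0.001 0.0001 -0.0003 0 0 0 0" --pt "0 0 0 0 0 0 0" --pt "0 0 0 0 0 0 0"

```text
clock: 29.72
tcp_pos: [0.4437, -0.2635, 0.0889]
eef_rot: [[-0.961, -0.092, -0.259], [-0.088, 0.996, -0.025], [0.261, -0.001, -0.965]]
wrist_force: [-1.6, 1.9, 7.4]
opening: 0.0429
```

```bash
python3 rk.py
```

```text
29.725 [ 0.4437 -0.2635  0.0889] [-1.6  1.9  7.4] 0.042860508170379556
tcp rack [-0.0491  0.0005  0.0582]
769 [[-0.062, -0.0391, 0.0049], [-0.0601, -0.0095, 0.0307], [-0.0443, 0.026, 0.0709]]
-0.03 [[-0.0618, -0.061, -0.0602], [-0.0615, -0.0606, -0.0599], [-0.0615, -0.0605, -0.0602]]
-0.01 [[-0.0616, -0.0607, -0.0601], [-0.0615, -0.0605, -0.0599], [-0.0611, -0.0605, -0.0599]]
0.01 [[-0.0615, -0.0607, -0.0602], [-0.0618, -0.0607, -0.0601], [-0.0613, -0.0606, -0.0602]]
0.03 [[-0.0612, -0.0609, -0.0602], [-0.0611, -0.0607, -0.0604], [-0.0611, -0.0606, -0.0602]]
```

Emit:
apply_moves --pt "0.0011 0.0001 0.0002 0 0 0 0" --pt "0.001 0.0001 -0.0003 0 0 0 0" --pt "0 0 0 0 0 0 0" --pt "0 0 0 0 0 0 0"

```text
clock: 30.28
tcp_pos: [0.4451, -0.2635, 0.0885]
eef_rot: [[-0.961, -0.092, -0.261], [-0.088, 0.996, -0.025], [0.262, -0.001, -0.965]]
wrist_force: [-3.7, 0.6, 4.9]
opening: 0.0431
```

Emit:
apply_moves --pt "0 0 0 0 0 0 0.6" --pt "0 0 0 0 0 0 0.8" --pt "0 0 0 0 0 0 1" --pt "0 0 0 0 0 0 1" --pt "0 0 0 0 0 0 1" --pt "0 0 0 0 0 0 1" --pt "0.0026 0.0002 0.0097 0 0 0 1" --pt "0.0051 0.0005 0.0193 0 0 0 1" --pt "0.0077 0.0007 0.029 0 0 0 1" --pt "0.0077 0.0007 0.029 0 0 0 1" --pt "0.0077 0.0007 0.029 0 0 0 1" --pt "0 0 0.04 0 0 0 1" --pt "0 0 0.04 0 0 0 1" --pt "0 0 0 0 0 0 1" --pt "0 0 0 0 0 0 1"

```text
clock: 32.15
tcp_pos: [0.4771, -0.26, 0.2841]
eef_rot: [[-0.962, -0.092, -0.258], [-0.089, 0.996, -0.024], [0.259, -0.0, -0.966]]
wrist_force: [-0.5, 0.5, 0.6]
opening: 0.0854
```

```bash
python3 rk.py; python3 - <<'E'
from h import *
b,d=camera('scene'); a=np.load('scene0.npz'); cv2.imwrite('pics/fin.png',cv2.resize(b[140:340,290:530],None,fx=2.5,fy=2.5)[...,::-1])
E
```

```text
32.15 [ 0.4771 -0.26    0.2841] [-0.5  0.5  0.6] 0.08538605148353066
tcp rack [-0.0672  0.0008  0.2554]
659 [[-0.0604, -0.0386, 0.0048], [-0.0584, -0.011, 0.0298], [-0.0392, 0.0222, 0.0713]]
-0.03 [[-0.06, -0.0588, -0.0584], [-0.0596, -0.0588, -0.0583], [-0.0594, -0.0589, -0.0584]]
-0.01 [[-0.06, -0.0592, -0.0585], [-0.0597, -0.0588, -0.0583], [-0.0594, -0.0587, -0.0581]]
0.01 [[-0.0598, -0.0591, -0.0584], [-0.0603, -0.0592, -0.0587], [-0.0594, -0.059, -0.0585]]
0.03 [[-0.0589, -0.0587, -0.0583], [-0.0599, -0.0586, -0.0578]]
```

View pics/fin.png

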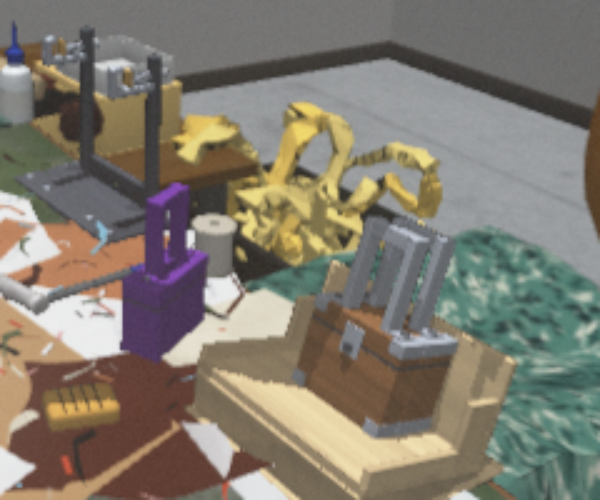

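Both cases stand in the rack around (370,350), flat against each other, and both hooks are empty. The thin case's front face is at -58.4 mm, so its origin is at about -47.4. I hand in.

```bash
python3 -c "
from plant import hand_in; print(hand_in())"
```

```text
the job is handed in; nothing more can be done
None
```

Both cases are off the hooks, standing in the rack and released, and the job was handed in at about 32 s of the 67 s allowed. `hand_in` gives no verdict.

**Sequence:** I racked the thick case from the left hook first, then the thin case from the right hook. Each time I pressed the keeper back with the bail, raised the case past the lip and drew it forward. The push-back force was about 4.4 N, which means roughly 10 mm of keeper travel.

**Last checks (scene camera):**

| Case | Origin, bed x | Target range |
|---|---|---|
| Thick (before the thin one went in front) | about -18.5 mm | -25 to -14 mm |
| Thin (final) | about -47.4 mm | -54 to -43 mm |

- **Fit:** Front faces were flat and square, both cases are near the bed's middle, and the gripper ended clear with about zero force on it. I did not measure the thick case again after the thin one was pushed against it.
- **Bystanders:** No contact was noticed during the moves. I only looked at the final picture and did not measure whether any of them had shifted.

**Disagreement:** The open fingertips appeared about 50 mm above the reported TCP, roughly 35 mm more than the description gives. I set the grasp height from the camera instead, and both grasps held (opening 43 mm, 2.2–2.4 N carried).

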